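Seat a wooden sandal sole under the toe plate of its holding jig

TASK

The smaller of the two wooden sandal soles is to be worked on: lay it teeth up on the holding jig and slide it toe first (the end with the cut-off corners) under the jig's steel plate, gently, until its toe rests against the stop inside. The stop is hidden and somebody has changed its setting, so feel for it and do not dent the soft wood; let go with the sole lying flat and straight on the jig, and leave the other things on the bench where they are.

Things in the scene. Friction and masses are not known exactly. Their poses are not given: they have to be found in the camera images.
- sole: the smaller pale wooden sandal sole, lying teeth up: board 180 long (x) x 76 wide (y) x 16 mm thick (z). Origin: centre of the underside it lies on; x points to the toe, z up. The toe end (x = +90 mm) has its corners cut off by 20 mm and one dark strap hole, the heel end (x = -90) is square with two. 180 to 370 g. The soft toe is dented if pressed on the stop with more than 22 N
- sole_tooth (a point): middle of the top of the sole's rear tooth, at x = -45, y = 0, z = 50 mm from the sole's origin, axes as the sole's. Two straight cross teeth stand on the board, each 16 thick (x) x 70 wide (y) x 34 mm tall, top 50 mm above the underside; the front one is at x = +20 mm
- sole_toe (a point): point in the middle of the sole's toe end face, at x = +90 mm, y = 0, 8 mm above the underside; axes as the sole's
- jig: holding jig, fixed on the bench: wooden bed 130 wide (y) and 12 mm thick (z) from x = -170 to +75 mm; over its inner end a dark steel plate roofs a pocket. Origin: on the bench under the middle of the pocket's mouth; x points into the pocket, z up. Two flared guides, 16 mm tall on the bed, narrow from about 92 mm apart at x = -32 mm to 80 mm at the mouth
- jig_mouth (a point): middle of the mouth's lower edge, on the bed, 12 mm above the jig's origin, axes as the jig's. The pocket is 80 mm wide (y) between cheeks. Roof x = 0 to 75 mm: underside 19.5 mm, top 29.5 mm above the bed. Inside, a firm flat stop pad, 72 mm wide, square to x; its face lies somewhere at x = 20 to 50 mm, differently each time, hidden and not measured
- big_sole: the larger wooden sandal sole, same wood and make, lying teeth up: 230 x 90 mm, board 18 mm thick, teeth tops 60 mm above the bench. Origin: centre of its underside, x to its toe. Not to be moved
- hammer: hammer, about 300 mm long, lying on the bench left of the jig; leave alone. Origin: on its axis, underside
- glue: closed glue jar, 60 mm across, 100 mm tall, standing; leave alone. Origin: centre of its foot
- tin: flat steel tin, 54 mm across, 30 mm tall; leave alone. Origin: centre of its foot
- brush: brush lying on the bench left of the jig; leave alone. Origin: on its axis, underside
- block: cork sanding block 100 x 45 x 30 mm lying on the bench between the jig and the hammer; leave alone. Origin: centre of its underside

How it is judged:
By the outcome, as a careful person would: the job done as asked, in the order asked, and still so for the second after the job is handed in, with the robot touching nothing.
It also fails if it takes over 64 s, if anything falls off the work surface, if the arm or the gripper's body presses on something with over 40 N, if the wrist force passes 120 N, or if a joint passes its speed limit or range.

ROBOT

A 7-joint arm with a two-finger parallel gripper is mounted at the origin on the work surface. World frame = base frame: x ahead of the robot, y to its left, z up, the work surface at z = 0. Lengths are in m, angles in rad, forces in N, time in s.
With the tool pointing down it reaches from about 0.425 to 0.825 m from the base axis. Payload 3.6 kg.
Tool frame: the origin (TCP) lies where the fingers leave the gripper's body, on its centre line; the fingertips stand 73 mm ahead of it and the grasp point (between the pads) lies 54 mm ahead of it; x points along the fingers, y is the direction in which the jaws open and shut, and the axes are right-handed (so a half turn about x gives the same grasp; the last joint's range is limited). The gripper opens to 85 mm and grips with 20 to 120 N. Pads are 22 mm wide; open, the fingers measure 114 mm over their backs; the gripper's body (76 mm by 85 mm) begins 54 mm behind the grasp point. The pads swing forward as they close: fully open they stand 13 mm farther back than shut.
Start: joints at [-1.175, 0.615, -0.013, 1.423, 0.008, 1.103, -0.04], TCP at [0.266, 0.593, 0.304] pointing down, gripper open.
Joint ranges: [-3.12, 3.12], [-0.3, 2.06], [-1.34, 1.32], [0.26, 2.42], [-1.36, 4.5], [0.01, 1.98], [-2.84, 2.84]. Speed limits (rad/s): [2.79, 2.79, 3.14, 3.14, 3.14, 3.14, 3.14].

INTERFACE

Orientations are given as a unit quaternion [x, y, z, w].
In Python, from station import arm, snapshot, camera_info, ticket gives the robot as it stands. Calls block until the motion is done:
- arm.movep(position, orientation): joint-space move of the TCP to a pose.
- arm.line_to(position, velocity=0.15, ori=None): straight line of the TCP; ori=None keeps the orientation; velocity is the mean speed in m/s.
- arm.move_j(angles): joint-space move.
- arm.move_gripper(opening, effort=None): opening from 0.0 (shut) to 1.0 (fully open); effort is the grip in N (None keeps the last); returns when the fingers have stopped.
- arm.pause(seconds).
- arm.ik(position, orientation): joint angles nearest the present ones, or None.
- snapshot(name): name is "scene" or "top" or "wrist"; returns the picture (384x512x3 uint8, blue, green, red); there is no depth.
- camera_info(name): a dict with "fx", "fy", "cx", "cy" (pixels), "R" (3x3) and "t" (3): a world point X has camera coordinates R X + t; the wrist camera has in their place "T_tool_cam" (4x4, takes a point from camera to tool coordinates, whose origin is the TCP and whose axes are the tool frame's). Camera axes: x right, y down, z forward; pixel columns grow to the right and rows downward; lengths in m; the calibration is good to about 2 mm. A picture is of the moment at which its call begins: read the wrist's pose just before it. camera_info takes no time and is no camera call.
A pose or a line that the arm cannot do raises arm.MotionError and nothing moves.
- ticket.finish_job(): hands the job in, once; it reports no verdict.
Readings, each from a call of its own:
- arm.read_time(): time.
- arm.read_joint_positions(): joint angles.
- arm.read_dq(): joint speeds.
- arm.read_effort(): joint torques, N m.
- arm.read_tool_pos(): TCP position.
- arm.read_eef_rot(): TCP orientation.
- arm.read_ft_force(): force on the tool from outside, world axes, zero at the start.
- arm.read_wrist_torque(): the same for the moment, N m.
- arm.read_opening(): opening from 0.0 (shut) to 1.0 (fully open).
Only numpy, scipy, OpenCV 4.12 (cv2) and the standard library are available. Lean on these libraries where they do the work, as an engineer would, in place of code of your own. Each camera call takes 0.05 s, during which the arm holds its last target. There are 200 camera calls.

## Working session

There is one attempt and no reset: what is moved stays moved. The work goes in short steps, each a Python script; the robot and the scene stay as the last script left them, time stands still between calls to the robot, and variables do not carry over. Pictures are saved under pics/ and viewed, about 8 in all and at most 12, crops included, and the job is handed in when it is done.

```bash
ls; mkdir -p pics; python3 - <<'E'
from station import arm, snapshot, camera_info
import cv2
for n in ("scene","top"):
    cv2.imwrite(f"pics/{n}0.png",snapshot(n)); c=camera_info(n); print(n,c)
print(camera_info("wrist")); print(arm.read_time(),arm.read_tool_pos(),arm.read_eef_rot(),arm.read_ft_force())
E
```

```text
pics
scene {'fx': 482.14578361500526, 'fy': 482.14578361500526, 'cx': 251.8216360871413, 'cy': 183.87679308992864, 'R': array([[ 0.17760057,  0.98404193, -0.01093253],
       [ 0.64746122, -0.12520598, -0.75174293],
       [-0.74111538,  0.12643158, -0.65936564]]), 't': array([-0.14876064, -0.30792347,  1.83149016])}
top {'fx': 428.6118741476173, 'fy': 428.6118741476173, 'cx': 256.2687293750548, 'cy': 191.6041720926746, 'R': array([[ 0.0246258 , -0.99969544,  0.00161186],
       [-0.97875952, -0.02443827, -0.20354993],
       [ 0.20352732,  0.00343496, -0.97906324]]), 't': array([0.02647604, 0.56812457, 1.07971886])}
{'fx': 323.6777396152263, 'fy': 323.6777396152263, 'cx': 252.38769130526364, 'cy': 192.16918119616847, 'T_tool_cam': array([[-1.55187551e-03, -3.02861435e-01,  9.53033338e-01,
        -6.99541731e-02],
       [ 9.99998772e-01, -2.60782041e-04,  1.54547876e-03,
         8.48589473e-04],
       [-2.19531935e-04,  9.53034565e-01,  3.02861468e-01,
        -7.72239031e-02],
       [ 0.00000000e+00,  0.00000000e+00,  0.00000000e+00,
         1.00000000e+00]])}
0.1 [0.2658856  0.59255164 0.30285721] [ 0.14718044  0.69161587 -0.14880869  0.69127518] [-0.00202342  0.48694407 -0.66171887]
```

View pics/scene0.png

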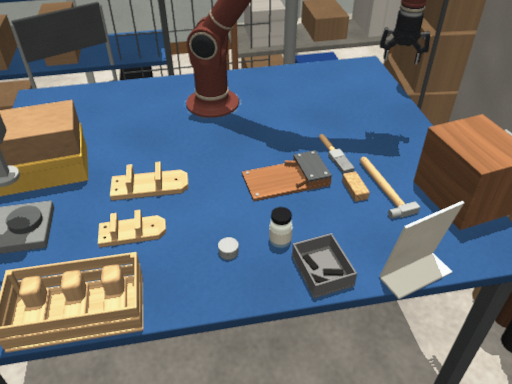

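View pics/top0.png

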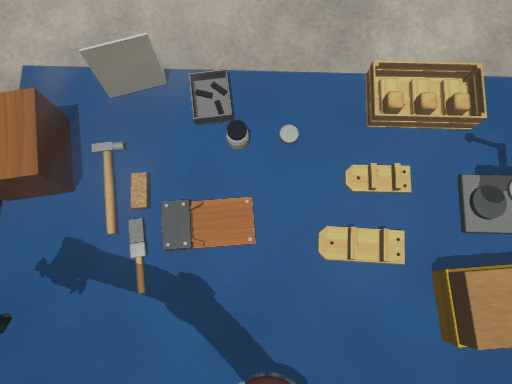

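Top view: the robot is at the bottom, so image up is world +x and image left is +y. The small sole is at about (378,178) with its toe to the left. The jig is at about (208,223) with its plate and pocket on the left, so the sole slides towards +y. Next I'll take wrist close-ups of the jig and then the sole.

```bash
cat > h.py <<'E'
from station import arm, snapshot, camera_info, ticket
import numpy as np, cv2, pickle
from scipy.spatial.transform import Rotation as Ro
from scipy.optimize import least_squares
def down(yaw):  # tool x down, tool y along world heading yaw
    y=np.array([np.cos(yaw),np.sin(yaw),0]); x=np.array([0,0,-1.]); z=np.cross(x,y)
    return Ro.from_matrix(np.c_[x,y,z]).as_quat()
def K(c): return np.array([[c['fx'],0,c['cx']],[0,c['fy'],c['cy']],[0,0,1]])
def shot(name,fn):
    c=camera_info(name)
    if name=='wrist':
        T=np.eye(4); T[:3,:3]=Ro.from_quat(arm.read_eef_rot()).as_matrix(); T[:3,3]=arm.read_tool_pos()
        W=np.linalg.inv(T@c['T_tool_cam']); c['R'],c['t']=W[:3,:3],W[:3,3]
    im=snapshot(name); cv2.imwrite(f'pics/{fn}.png',im); pickle.dump(c,open(f'pics/{fn}.pkl','wb')); return im
def cam(fn): return pickle.load(open(f'pics/{fn}.pkl','rb'))
def proj(c,X):
    p=(K(c)@(c['R']@np.atleast_2d(X).T+np.array(c['t'])[:,None])).T; return p[:,:2]/p[:,2:]
def back(c,uv,z):
    d=c['R'].T@np.linalg.inv(K(c))@np.r_[uv,1]; o=-c['R'].T@c['t']; return o+d*(z-o[2])/d[2]
E
python3 - <<'E'
from h import *
c=camera_info('top'); 
for n,uv,z in (('sole toe',(345,177),.016),('heel',(411,179),.016),('mouth',(190,223),.04),('bedend',(255,222),.012),('plate end',(162,225),.04)): print(n,back(c,uv,z).round(3))
print(Ro.from_quat(arm.read_eef_rot()).as_matrix().round(2))
for p in ((.50,.10,.25),(.60,-.30,.25),(.48,-.3,.3)):
    for yaw in (np.pi/2,-np.pi/2): print(p,yaw,arm.ik(p,down(yaw)))
E
```

```text
sole toe [ 0.624 -0.205  0.016]
heel [ 0.623 -0.388  0.016]
mouth [0.482 0.215 0.04 ]
bedend [0.492 0.042 0.012]
plate end [0.474 0.289 0.04 ]
[[-0.    0.41  0.91]
 [-0.    0.91 -0.41]
 [-1.   -0.    0.  ]]
(0.5, 0.1, 0.25) 1.5707963267948966 [-0.21738634  0.46574194 -0.0330034   1.89276871  0.02100008  0.78341079
  1.30903979]
(0.5, 0.1, 0.25) -1.5707963267948966 [-0.69082349  0.54402095  0.68336863  1.90689976 -0.45066721  0.84851446
 -1.3435087 ]
(0.6, -0.3, 0.25) 1.5707963267948966 [ 0.35111636  0.70012196  0.14597068  1.42662666 -0.11001527  1.02280776
  2.09135901]
(0.6, -0.3, 0.25) -1.5707963267948966 [-0.00979987  0.84862095  0.89368243  1.43999523 -0.68442598  1.18109783
 -0.59181125]
(0.48, -0.3, 0.3) 1.5707963267948966 [ 0.22161109  0.51968184  0.46678629  1.68862783 -0.2692609   0.99745712
  2.35332329]
(0.48, -0.3, 0.3) -1.5707963267948966 [-0.15284525  0.81301119  1.29046418  1.69913878 -0.81645724  1.27940795
 -0.25285199]
```

```bash
python3 - <<'E'
from h import *
q=down(np.pi/2)
for fn,p in (('j1',(.46,.22,.27)),('j2',(.46,.10,.27)),('s1',(.60,-.24,.25)),('s2',(.60,-.34,.25))):
    arm.movep(p,q); shot('wrist',fn); print(fn,arm.read_time(),arm.read_tool_pos().round(4))
f=[cv2.imread(f'pics/{n}.png') for n in ('j1','j2','s1','s2')]
cv2.imwrite('pics/m.png',cv2.resize(np.vstack([np.hstack(f[:2]),np.hstack(f[2:])]),(800,600),interpolation=cv2.INTER_AREA))
E
```

```text
j1 1.7083 [0.4598 0.2215 0.2701]
j2 2.3083 [0.4602 0.1013 0.2702]
s1 3.7333 [ 0.6007 -0.237   0.2502]
s2 4.2667 [ 0.6006 -0.3385  0.25  ]
```

View pics/m.png

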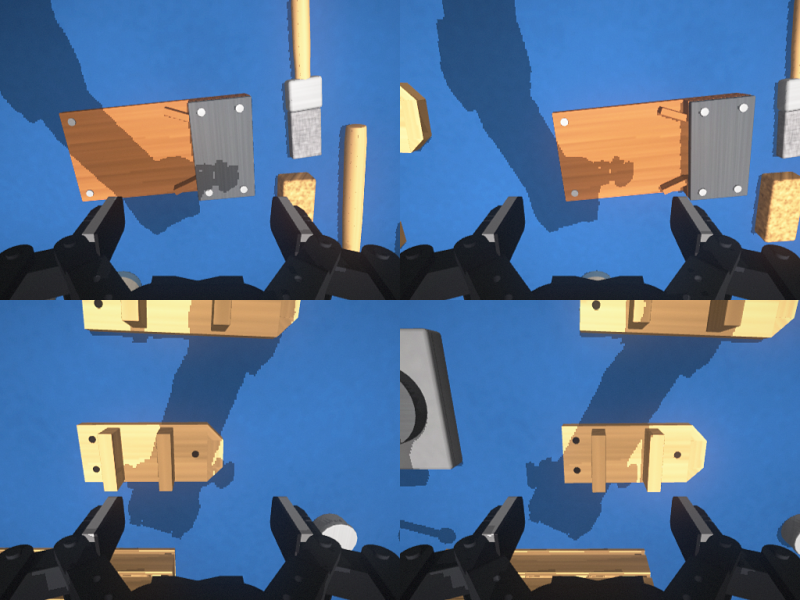

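The mosaic shows the jig in both upper frames, with the plate on the right, and the small sole in both lower frames, with its toe on the right. I'll zoom in to read the corners.

```bash
python3 - <<'E'
from h import *
def crop(fn,x0,y0,w,h,z):
    im=cv2.imread(f'pics/{fn}.png')[y0:y0+h,x0:x0+w]; im=cv2.resize(im,None,fx=z,fy=z,interpolation=cv2.INTER_CUBIC)
    for k in range(x0//20*20+20,x0+w,20):
        cv2.line(im,((k-x0)*z,0),((k-x0)*z,8),(255,255,255),1); cv2.putText(im,str(k),((k-x0)*z-10,18),0,.35,(255,255,255),1)
    for k in range(y0//20*20+20,y0+h,20):
        cv2.line(im,(0,(k-y0)*z),(8,(k-y0)*z),(255,255,255),1); cv2.putText(im,str(k),(9,(k-y0)*z+4),0,.35,(255,255,255),1)
    return im
cv2.imwrite('pics/mj.png',np.vstack([crop('j1',65,112,265,150,2),crop('j2',185,112,265,150,2)]))
cv2.imwrite('pics/ms.png',np.vstack([crop('s1',90,150,210,100,3),crop('s2',195,150,210,100,3)]))
E
```

```text
(no output)
```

View pics/mj.png

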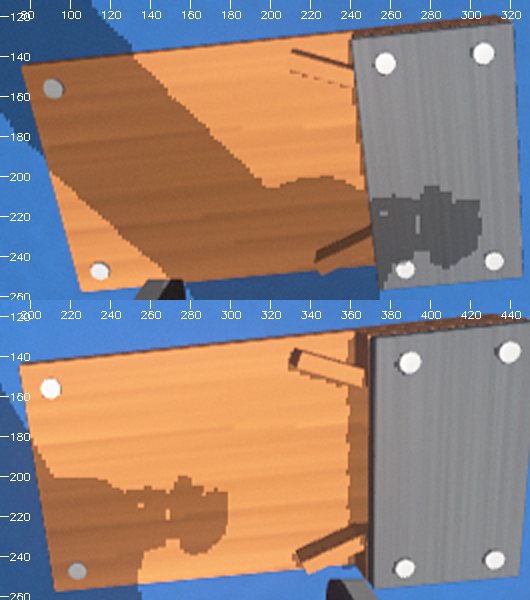

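View pics/ms.png

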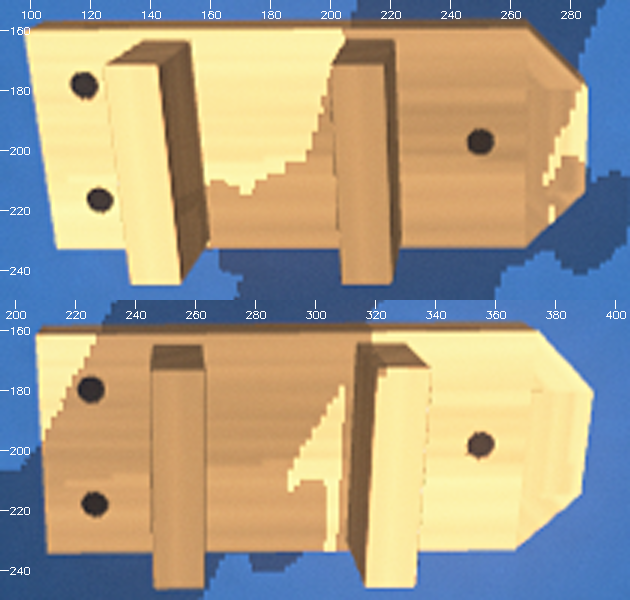

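The corners are readable: bed outer corners at (76,145) and (105,257) in j1, and sole heel and toe edges at about x 99 and 285 in s1. I'll fit the poses from both views with the height left free.

```bash
cat > fit.py <<'E'
from h import *
J=[('j1',65,112,2,[((-170,65,12),(22,67)),((-170,-65,12),(80,291)),((0,65,41.5),(352,39)),((75,65,41.5),(512,26)),((75,-65,41.5),(522,276)),((0,-65,41.5),(380,289))]),
   ('j2',185,112,2,[((-170,65,12),(20,66)),((-170,-65,12),(55,292)),((0,65,41.5),(374,38)),((75,-65,41.5),(520,275)),((0,-65,41.5),(374,288))])]
S=[('s1',90,150,3,[((-90,38,16),(27,28)),((-90,-38,16),(57,248)),((70,38,16),(527,29)),((70,-38,16),(527,248)),((90,18,16),(586,84)),((90,-18,16),(586,192)),
  ((-53,35,50),(106,64)),((-37,35,50),(158,64)),((-53,-35,50),(131,285)),((-37,-35,50),(181,285)),((12,35,50),(333,66)),((28,35,50),(386,66)),((12,-35,50),(342,284)),((28,-35,50),(392,284))]),
 ('s2',195,150,3,[((-90,38,16),(36,30)),((-90,-38,16),(48,253)),((70,38,16),(538,31)),((70,-38,16),(516,250)),((90,18,16),(592,91)),((90,-18,16),(582,194)),
  ((-53,35,50),(151,70)),((-37,35,50),(205,70)),((-53,-35,50),(153,288)),((-37,-35,50),(204,288)),((28,35,50),(430,69)),((12,-35,50),(366,287)),((28,-35,50),(414,287))])]
def fit(V,g,zs=None):
    def r(p):
        o=[]
        for fn,x0,y0,z,l in V:
            if zs is not None: l=[k for k in l if k[0][2]==zs]
            M=np.array([k[0] for k in l])/1e3; uv=np.array([k[1] for k in l]); uv=(uv+.5)/z-.5+[x0,y0]
            c,s=np.cos(p[3]),np.sin(p[3]); X=M@np.array([[c,-s,0],[s,c,0],[0,0,1]]).T+p[:3]
            o.append((proj(cam(fn),X)-uv).ravel())
        return np.concatenate(o)
    f=least_squares(r,g); return f.x,np.sqrt(np.mean(f.fun**2)),abs(f.fun).max()
print('jig ',fit(J,[.48,.215,0,1.57])); print('sole',fit(S,[.62,-.3,0,1.57]))
print('tooth tops only',fit(S,[.62,-.3,0,1.57],50))
print('bed ends/plate only',fit(J,[.48,.215,0,1.57],12),fit(J,[.48,.215,0,1.57],41.5))
E
python3 fit.py
```

```text
jig  (array([ 0.48472994,  0.21814635, -0.00198891,  1.67423317]), np.float64(0.6733845078248905), np.float64(1.7629039383018466))
sole (array([ 6.26187059e-01, -2.92718665e-01, -9.44152366e-04,  1.57546652e+00]), np.float64(0.5378775058979597), np.float64(1.6592503767482185))
tooth tops only (array([ 0.62675401, -0.29288921, -0.00199725,  1.57301791]), np.float64(0.39296981178301316), np.float64(1.1892156417395086))
bed ends/plate only (array([ 0.4859299 ,  0.21805045, -0.00168521,  1.66699283]), np.float64(0.36257878400960686), np.float64(0.6103994271975921)) (array([ 0.48509476,  0.21852911, -0.00299059,  1.67673491]), np.float64(0.707763562067683), np.float64(1.6551292226900074))
```

The fits agree: height offsets are 1–3 mm and residuals are under 1 px rms. The sole is at (0.6265, -0.2928) with yaw 1.574, and the jig at (0.485, 0.218) with yaw 1.672. Next I'll grasp the rear tooth.

```bash
python3 - <<'E'
from h import *
q=down(1.5745); g=np.array([.6267,-.3378,.095])
arm.move_gripper(.5)
arm.movep(g+[0,0,.05],q); f0=arm.read_ft_force()
arm.line_to(g,velocity=.08); print('at',arm.read_tool_pos().round(4),(arm.read_ft_force()-f0).round(2),arm.read_opening())
arm.move_gripper(0,effort=60); print('closed',arm.read_opening(),(arm.read_ft_force()-f0).round(2),arm.read_tool_pos().round(4))
arm.line_to(g+[0,0,.11],velocity=.12); arm.pause(.3)
print('lift',arm.read_opening(),(arm.read_ft_force()-f0).round(2),arm.read_wrist_torque().round(3),arm.read_tool_pos().round(4),arm.read_time())
shot('wrist','g1')
E
```

```text
at [ 0.627  -0.3379  0.0951] [-1.17  0.94 -0.16] 0.5005636881368603
closed 0.1763480719458891 [-1.28  0.23  1.48] [ 0.6273 -0.3382  0.096 ]
lift 0.1751660228414246 [-0.08  1.66 -2.99] [-0.129 -0.01  -0.072] [ 0.6265 -0.3377  0.2044] 7.7583
```

View pics/g1.png

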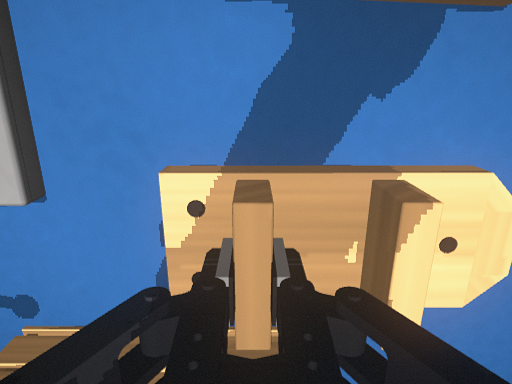

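The tooth is held centrally between the pads, and the load is about 3 N (roughly 300 g). Now I'll carry it to the jig and lower it by feel, with the toe about 15 mm before the mouth.

```bash
cat >> h.py <<'E'
JO=np.array([.485,.218,0]); JY=1.672
ex=np.array([np.cos(JY),np.sin(JY),0]); ey=np.array([-np.sin(JY),np.cos(JY),0])
def jp(x,y,z): return JO+x*ex+y*ey+[0,0,z]
def ft(n=4):
    F=[]
    for _ in range(n): F.append(arm.read_ft_force()); arm.pause(.02)
    F=np.mean(F,0); return np.array([F@ex,F@ey,F[2]])
E
python3 - <<'E'
from h import *
arm.movep(jp(-.150,0,.19),down(JY)); arm.line_to(jp(-.150,0,.122),velocity=.1); arm.pause(.3)
f0=ft(8); print('tare',f0.round(2),arm.read_tool_pos().round(4),arm.read_time())
z=.122
while z>.100:
    z-=.001; arm.line_to(jp(-.150,0,z),velocity=.03); f=ft(2)-f0
    if z<.113: print(round(z,4),f.round(2))
    if f[2]>3: break
print(arm.read_tool_pos().round(4),arm.read_time(),arm.read_wrist_torque().round(3))
shot('wrist','p1'); shot('top','p1t')
a=cv2.imread('pics/p1.png'); b=cv2.resize(cv2.imread('pics/p1t.png')[170:270,140:310],None,fx=3,fy=3,interpolation=cv2.INTER_CUBIC)
cv2.imwrite('pics/p1m.png',np.vstack([a[:290],np.pad(b,((0,0),(0,2),(0,0)))]))
E
```

```text
tare [-0.17  0.01 -2.71] [0.5002 0.0688 0.1222] 10.6417
0.113 [-0.27 -0.39  0.06]
0.112 [0.2  0.25 0.23]
0.111 [0.15 0.08 0.08]
0.11 [0.59 0.18 0.4 ]
0.109 [-0.01  0.24 -0.4 ]
0.108 [-0.42  0.1   0.1 ]
0.107 [-0.18  1.95  8.45]
[0.5002 0.0688 0.1078] 14.8917 [-0.15   0.282  0.017]
```

View pics/p1m.png

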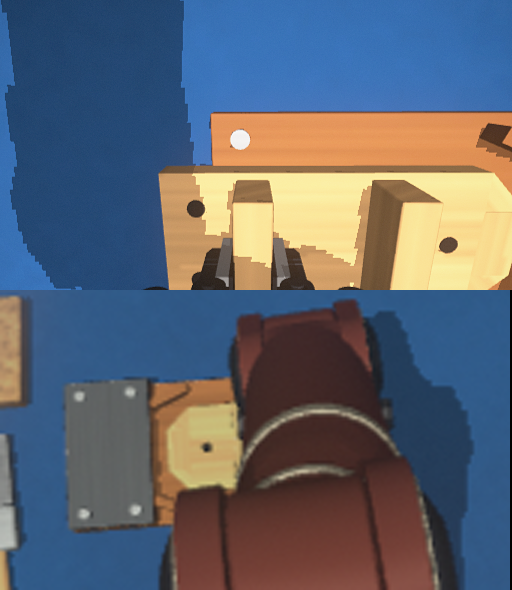

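Contact came at the expected height, and the sole edge runs parallel to the bed edge. I'll check the lateral centring numerically from this wrist frame, using the bed edge at row 113 and the sole edge at row 172.

```bash
python3 - <<'E'
from h import *
c=cam('p1')
for n,uv,z in (('bed corner(-170,65)',(211.5,113),.012),('bed edge R(.,65)',(500,113),.012),('heel corner(.,38)',(160,172.5),.028),('chamfer start(.,38)',(491,172.5),.028),
  ('tooth top L(.,35)',(233,203),.062),('tooth top R',(273,203),.062)):
    d=back(c,uv,z)-JO; print(n,(1e3*d@ex).round(1),(1e3*d@ey).round(1))
E
```

```text
bed corner(-170,65) -169.6 65.4
bed edge R(.,65) -25.6 65.4
heel corner(.,38) -193.2 38.9
chamfer start(.,38) -35.4 38.9
tooth top L(.,35) -156.6 35.6
tooth top R -141.5 35.6
```

Centred to within 1 mm, straight, with the toe at x ≈ -15 mm. Now the slow slide by feel.

```bash
python3 - <<'E'
from h import *
f0=np.array([-.17,.01,-2.71]); z=.1082
arm.line_to(jp(-.150,0,z),velocity=.02); print('start',(ft(4)-f0).round(2))
x=-.150; log=[]
while x<-.083:
    s=.002 if x<-.1185 else .0006
    x+=s; arm.line_to(jp(x,0,z),velocity=.02); f=ft(2)-f0; log.append(f)
    base=np.median([l[0] for l in log[-12:-1]]) if len(log)>2 else 0
    if len(log)%6==0: print(round(x+.135,4),f.round(1))
    if f[0]-base<-3.5 or abs(f[1])>8 or f[2]>15: break
p=arm.read_tool_pos()-JO
print('stop: cmd toe',round(x+.135,4),'base',base.round(2),'last',[l.round(1).tolist() for l in log[-4:]],'act x,y,z mm',(1e3*np.array([p@ex,p@ey,p[2]])).round(2),arm.read_time())
E
```

```text
start [ 0.31 -0.14  0.09]
-0.003 [-0.1  0.2 -0.3]
0.009 [-0.3  0.4  0.1]
0.0182 [-0.1 -0.4  0.2]
0.0218 [-0.5  0.1  0. ]
0.0254 [0.3 0.3 0.5]
0.029 [-0.2  0.6 -0. ]
0.0326 [ 0.3 -0.5 -0.1]
0.0362 [0.8 0.2 0.1]
0.0398 [-4.9 -0.3  1.5]
stop: cmd toe 0.0398 base 0.02 last [[0.5, -0.0, 0.4], [0.3, -0.7, 0.5], [-2.3, -0.3, 0.3], [-4.9, -0.3, 1.5]] act x,y,z mm [-96.34   0.   108.26] 30.6083
```

The stop was felt with the toe at x ≈ 39 mm: -2.3 N, then -4.9 N, with no lateral force. Next I'll press the sole flat on the bed, release, and nudge lightly from behind to confirm it is seated.

```bash
python3 - <<'E'
from h import *
f0=np.array([-.17,.01,-2.71]); x=-.0952; z=.1082
while z>.105:
    z-=.0003; arm.line_to(jp(x,0,z),velocity=.02); f=ft(2)-f0
    if f[2]>4: break
print('lowered',round(z,4),f.round(2))
arm.move_gripper(.32); arm.pause(.2); e=np.array([-.17,.01,0]); f1=ft(6); p=arm.read_tool_pos()-JO
print('released',f1.round(2),arm.read_opening(),(p@ex).round(4)); 
shot('wrist','r1')
z=.1095; arm.line_to(jp(x,0,z),velocity=.03); f1=ft(6)
mx=0
for i in range(30):
    x+=.0006; arm.line_to(jp(x,0,z),velocity=.02); f=ft(2)-f1
    if f[0]<-1: print(round(x,4),f.round(1))
    if f[0]<-4: break
p=arm.read_tool_pos()-JO
print('nudge end',round(x,4),f.round(2),(p@ex).round(4),arm.read_time()); shot('wrist','r2')
cv2.imwrite('pics/rm.png',np.vstack([cv2.imread(f'pics/{n}.png')[:300] for n in('r1','r2')]))
E
```

```text
lowered 0.1073 [-5.02  1.37  5.85]
released [-0.28 -0.04 -0.01] 0.3135310458435412 -0.0949
-0.0946 [-1.3  0.2  0.7]
-0.0904 [-1.1 -0.4  0.4]
-0.0898 [-3.9 -0.2  1.1]
-0.0892 [-5.8 -0.1  0.9]
nudge end -0.0892 [-5.75 -0.08  0.89] -0.0907 35.2667
```

View pics/rm.png

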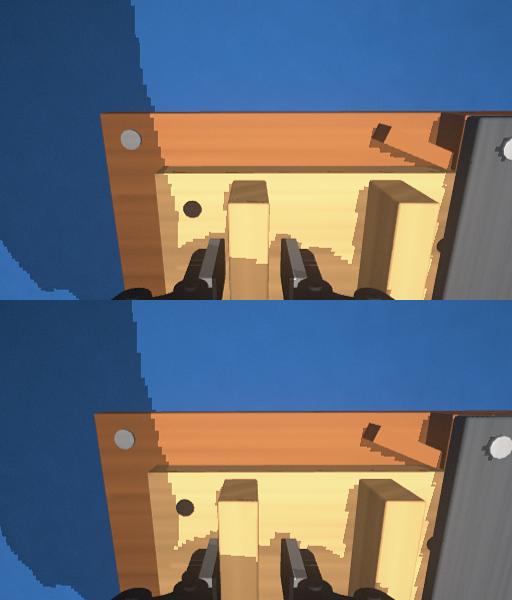

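Both frames show the sole lying parallel to the bed edge under the plate. The nudge met firm resistance straight away, so the toe is against the stop. I'll centre the fingers, retreat upwards and check from above.

```bash
python3 - <<'E'
from h import *
arm.line_to(jp(-.0955,0,.1095),velocity=.03); f=ft(4); print('free',f.round(2))
arm.line_to(jp(-.0955,0,.20),velocity=.1); arm.line_to(jp(-.0955,0.03,.27),velocity=.15)
arm.pause(.3); shot('wrist','e1'); print(arm.read_time(),arm.read_ft_force().round(2))
arm.movep((.266,.593,.304),down(1.15)); im=shot('top','e2')
cv2.imwrite('pics/em.png',np.vstack([cv2.imread('pics/e1.png')[:300],cv2.resize(im,(400,300))if 0 else np.hstack([cv2.resize(im[170:270,150:320],None,fx=3,fy=2.9)[:290],np.zeros((290,2,3),np.uint8)])]))
d=cv2.absdiff(im,cv2.imread('pics/top0.png')).max(2)>60; print(arm.read_time(),[ (s[:5].tolist()) for s in cv2.connectedComponentsWithStats(d.astype(np.uint8))[2][1:] if s[4]>25])
E
```

```text
free [ 0.37 -0.17 -0.14]
37.8083 [-0.78  0.01 -0.72]
39.725 [[345, 163, 67, 30, 1792], [206, 206, 22, 30, 494], [225, 206, 18, 29, 295], [191, 208, 13, 30, 268], [0, 314, 11, 19, 135]]
```

View pics/em.png

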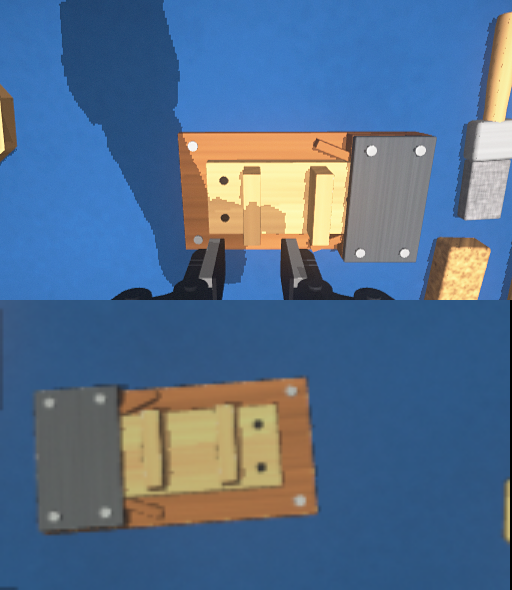

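The sole lies straight under the plate. The only changes in the top view are the sole's old and new places and the arm itself. Handing in, with a quick numeric heel check.

```bash
python3 - <<'E'
from h import *
c=cam('e1')
for uv,z in (((207,162),.028),((209,248),.028),((179,133),.012)):
    d=back(c,uv,z)-JO; print((1e3*d@ex).round(1),(1e3*d@ey).round(1))
ticket.finish_job(); print(arm.read_time())
E
```

```text
-139.1 39.1
-140.9 -54.4
-168.2 65.3
the job is handed in; nothing more can be done
the job is handed in; nothing more can be done
```

The smaller sole is on the jig, teeth up, with its toe pushed under the plate and resting against the hidden stop. I handed the job in at about 40 s on the robot's clock.

I gripped the sole by its rear tooth and lowered it until it touched the bed. Then I slid it in by feel in small steps.

**Checks**
- **Stop:** resistance along the slide began with the toe at about x = 39 mm and no sideways load. After letting go, a light push from behind met firm resistance at once. The highest push I read was about 5.8 N, against the 22 N limit.
- **Heel:** the last wrist picture puts the near heel corner at x = -139 mm, which gives a toe at about 41 mm. That agrees with the felt stop to within the camera's error.
- **Straight and centred:** before sliding, the sole was within 1 mm of the middle and parallel to the bed edge, and the later pictures show it still parallel.
- **Other things:** comparing the top view before and after, only the sole's old and new places and the arm changed.

**Disagreement:** the far heel corner in the last check read y = -54 mm where about -38 mm was expected. I think I picked the bed's edge instead of the sole's, as the pictures show the sole straight. I did not measure it again before handing in.

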